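# Open a sample enclosure's sash to its mark and slide a tube carrier in

### The arm

A 6-joint arm with a two-finger parallel gripper is mounted at the origin on the work surface. World frame = base frame: x ahead of the robot, y to its left, z up, the work surface at z = 0. Lengths are in m, angles in rad, forces in N, time in s.
With the tool pointing down it reaches from about 0.375 to 0.9 m from the base axis. Payload 3.1 kg.
Tool frame: the origin (TCP) lies on the centre line of the jaws, within the pads' length; the fingertips stand robot.finger_overhang ahead of it and the grasp point (between the pads) lies 2 mm behind it (robot.finger_overhang is the distance from the TCP to the fingertips, in m); z points along the fingers, y is the direction in which the jaws open and shut (so a half turn about z gives the same grasp; the last joint's range is limited). The gripper opens to 87 mm and grips with 3 to 60 N. Pads are 19 mm wide; open, the fingers measure 117 mm over their backs; the gripper's body (75 mm by 190 mm) begins 51 mm behind the grasp point.
Start: joints at [-1.472, 0.527, 1.433, -0, 1.181, -0.178], TCP at [0.171, -0.601, 0.24] pointing down, gripper open.
Joint ranges: [-3.08, 3.08], [-0.75, 2.2], [0.22, 2.44], [-1.43, 4.57], [0, 2.65], [-2.85, 2.85]. Speed limits (rad/s): [2.79, 2.79, 3.14, 3.14, 3.14, 3.14].

### API

Orientations are given as a unit quaternion [x, y, z, w].
In Python, from rig import robot gives the robot as it stands. The module is installed in compiled form; this text tells all that it offers.
- The arm moves only by the tool step_arm, never from a script. Its arguments are lists of equal length, an entry for each row: "slide": the shift along the tool's x, y, z in mm, a list of three; "twist": the turn about the tool's z in degrees. A call has 1 to 20 rows; each row shifts and turns the commanded pose from where the row before left it, along the tool's axes as they then stand; what a row does not reach is not made up. A row lasts 1/12 s, in which the tool goes at most 41.7 mm and 7.16 degrees, less where a joint would pass 70% of its speed; a pose out of reach is approached as far as the arm can. A call is refused whole if a number of a shift passes 41.7 or a number of a turn 7.16, either way. A call with a gripper value outside its range is refused whole. "jaw" is the finger opening in mm, from 0 to 87, set as the call begins (left out, the last holds). The fingers move at their own pace and stop on an object; "force" is the grip in N (left out, the last holds). Time passes only in rows, so rows that do not move let the fingers close. It gives the time, the measured TCP pose, the force and the opening at its end, in the units of the state.
- robot.get_obs(): the state, without advancing time (a new reading comes with each control period).
- robot.camera(name): name is "side" or "top" or "wrist"; returns a dict with "color" (480x640x3 uint8, blue, green, red), "depth" (480x640 float32, m along the optical axis (not along the pixel's ray), 0 where there is no reading), "camera_matrix" (3x3 intrinsics, pixels), "origin" and "orientation" of the camera in the world. Camera axes: x right, y down, z forward; pixel columns grow to the right and rows downward; lengths in m; the calibration is good to about 2 mm. A picture is of the moment at which its call begins.
- robot.hand_in(): hands the job in, once; it reports no verdict.
The state is a dict: "time": time; "q": joint angles; "joint_velocities": joint speeds; "joint_torque": joint torques, N m; "position": TCP position; "tool_rot": TCP orientation; "ft_force": force on the tool from outside, world axes, zero at the start; "moment": the same for the moment, N m; "grip_width": finger opening in m.
Only numpy, scipy, OpenCV 4.12 (cv2) and the standard library are available. Lean on these libraries where they do the work, as an engineer would, in place of code of your own. Each camera call takes 0.05 s, during which the arm holds its last target.

### The job

Raise the clear sash of the ventilated enclosure until the underside of its blue lip is level with the green mark clips. Then bring the tube carrier with the orange handle in under the sash and leave it standing squarely, wholly on the blue pad inside, with the sash still at the mark. Do not tip the carrier and do not disturb the other carrier or the other things on the bench.

Things in the scene. Friction and masses are not known exactly. Their poses are not given: they have to be found in the camera images.
- hood: Clear-walled enclosure with white frame, fixed to the bench, no floor of its own (things slide on the bare bench, level with z = 0). Origin on the bench, mid-width, in the plane of the sash; its x axis points into the enclosure (away from the robot), y to the left as the robot sees it, z up. Inside 440 mm wide, 260 mm deep, clear roof at 300 mm. Two white 30 x 30 mm sash guide posts 520 mm tall stand at y = +-235 mm, x = 0. The front is open below the sash.
- sash (a joint): Height of the sash in m above its lowest position; travel 0 to 0.21 m. The 0.6 kg sash is counterbalanced: it stays where it is left, and about 4 N up or down moves it. It only slides vertically. There is a free gap below it even when lowest.
- sash_edge (a point): Middle of the front lower edge of the sash's blue lip (moves with the sash). The lip is a bar 420 mm wide (y), 12 mm thick, sticking out 33 mm from the sash plane towards the robot; this point is on its flat underside, at hood x = -33 mm, y = 0, height 90 mm + the joint value. Fingers tilted 25 to 45 degrees from straight down, pointing down and forward into the enclosure, can reach under the lip and push it up.
- mark: Pair of green clips, 8 mm thick, around both guide posts (look only). Origin midway between the posts, on the sash plane, at the clips' mid-height; axes parallel to the hood's. The underside of the blue lip belongs at this height (235 to 270 mm over the bench).
- carrier: Loose tube carrier, 0.35 kg: aluminium base block 90 (x) x 60 (y) x 30 mm, upright orange handle plate in the middle, 50 mm long (x), 10 mm thick (y), its top 130 mm above the bench, and six white-capped tubes (fixed in it) in two rows beside the handle, up to 84 mm high. Too tall to pass below the lowered sash. Origin: centre of the underside; z up. The same either way round.
- pad_blue: Flat blue pad on the bench inside the enclosure, 120 (x) x 90 (y) mm, too thin to catch anything. Origin at its centre on the bench; x points into the enclosure like the hood's. Centre 58 mm behind the sash plane, 85 mm left or right of the middle.
- pad_grey: Grey pad of the same size beside the blue one, occupied by the other carrier.
- parked: The other carrier: same size and shape, grey base, black handle, blue caps, standing on the grey pad. Must stay there.
- vial_block: Loose low block of vials, 80 x 50 x 47 mm, on the bench in front, on the other side from the carrier. Bystander.
- bottle: Clear bottle with blue cap, diameter 70, height 170 mm, origin under its centre. Bystander.
- jar: Amber jar, diameter 60, height 80 mm. Bystander.
- beaker: Empty glass beaker, diameter 80, height 95 mm. Bystander.
- tip_box: Blue box with clear lid, 102 x 77 x 65 mm. Bystander.
- pipette: Black and grey hand pipette lying flat, about 225 mm long (x), 26 mm wide. Bystander.
Not all that is in view belongs to the job. What is shaped like the carrier but pink or yellow is not meant.

How it is judged:
By the outcome, as a careful person would: the job done as asked, in the order asked, and still so for the second after the job is handed in, with the robot touching nothing.
It also fails if it takes over 72 s, if anything falls off the work surface, if the arm or the gripper's body presses on something with over 40 N, if the wrist force passes 120 N, or if a joint passes its speed limit or range.

## Working session

There is one attempt and no reset: what is moved stays moved. The work goes in short steps, Python scripts to look and compute and a tool call to move; the robot and the scene stay as the last step left them, time stands still between calls to the robot, and variables do not carry over. Pictures are saved under pics/ and viewed, and the job is handed in when it is done.

Besides the shell and the picture viewer there is one more tool, called after "Call:" as name(argument=value, ...) on one line, values as JSON. step_arm: Moves the arm, as the interface text tells. Its arguments: {"type":"object","properties":{"slide":{"type":"array","items":{"type":"array","items":{"type":"number"}}},"twist":{"type":"array","items":{"type":"number"}},"jaw":{"type":"number"},"force":{"type":"number"}},"required":["slide","twist"]}

```bash
mkdir -p pics; cat > h.py <<'E'
import numpy as np, cv2
from rig import robot
from scipy.spatial.transform import Rotation as R
def shot(n,tag):
    c=robot.camera(n); cv2.imwrite(f'pics/{tag}.png',c['color']); np.savez(f'pics/{tag}.npz',**{k:np.array(v) for k,v in c.items()}); return c
def load(tag): return dict(np.load(f'pics/{tag}.npz'))
def cam(c):
    o=np.array(c['orientation']); Rm=R.from_quat(o).as_matrix() if o.size==4 else o
    return Rm,np.array(c['origin']),np.array(c['camera_matrix'])
def ray(c,u,v):
    Rm,o,K=cam(c); d=Rm@np.array([(u-K[0,2])/K[0,0],(v-K[1,2])/K[1,1],1]); return o,d
def onz(c,u,v,z):
    o,d=ray(c,u,v); return o+d*(z-o[2])/d[2]
def proj(c,p):
    Rm,o,K=cam(c); q=Rm.T@(np.array(p)-o); return (K@q/q[2])[:2]
def pts(c):
    Rm,o,K=cam(c); d=c['depth']; v,u=np.mgrid[:d.shape[0],:d.shape[1]]
    P=np.stack([(u-K[0,2])/K[0,0]*d,(v-K[1,2])/K[1,1]*d,d],-1)@Rm.T+o
    P[d==0]=np.nan; return P
E
python3 - <<'E'
from h import *
for n in ['side','top','wrist']:
    c=shot(n,n+'0'); print(n,c['origin'],c['orientation'],c['camera_matrix'])
o=robot.get_obs(); print(o); print(robot.finger_overhang)
E
```

```text
side [-0.22663933  0.86616925  1.41806554] [-0.32198384  0.87598029 -0.33793514  0.12159269] [[590.56751301   0.         325.72045787]
 [  0.         590.56751301 243.56955281]
 [  0.           0.           1.        ]]
top [ 0.36666756 -0.01655043  1.76856675] [-0.70255671  0.71080083 -0.01637369  0.0301356 ] [[606.23078888   0.         338.79144578]
 [  0.         606.23078888 235.96805956]
 [  0.           0.           1.        ]]
wrist [ 0.24522644 -0.57933882  0.38352984] [ 0.79025704 -0.59602044 -0.08659156  0.11293955] [[365.35393382   0.         320.34297345]
 [  0.         365.35393382 233.519701  ]
 [  0.           0.           1.        ]]
{'time': 0.15, 'q': array([-1.47151605e+00,  5.28282311e-01,  1.43360741e+00, -3.87685890e-05,
        1.18141644e+00, -1.78527339e-01]), 'joint_velocities': array([-3.38358067e-04, -2.28704255e-03, -2.43892340e-03, -1.33228514e-03,
        8.45004743e-04, -3.10563977e-05]), 'joint_torque': array([-1.34850975e-04, -4.40430987e+01, -1.76842386e+01,  6.32763142e-02,
        5.52424032e-02, -9.66694483e-05]), 'position': array([ 0.1713523 , -0.6004894 ,  0.23877836]), 'tool_rot': array([ 9.90366983e-01,  1.38464817e-01,  1.60259058e-05, -8.56793285e-04]), 'ft_force': array([ 0.11944683,  0.09070632, -0.26130354]), 'moment': array([-0.0595857 ,  0.0182607 , -0.01819826]), 'grip_width': 0.08647783933646258}
0.017
```

View pics/side0.png

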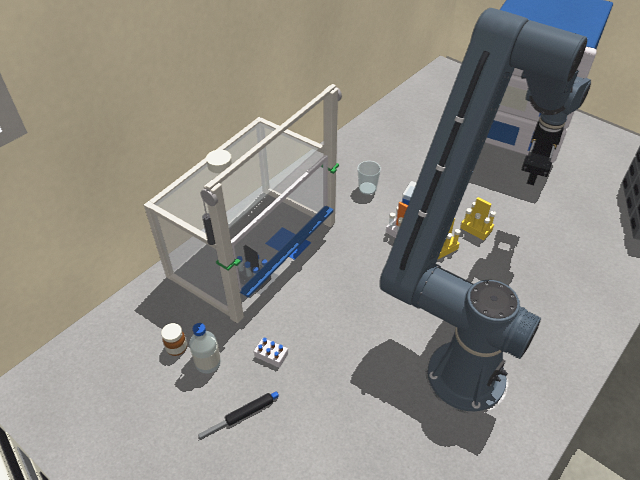

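View pics/top0.png

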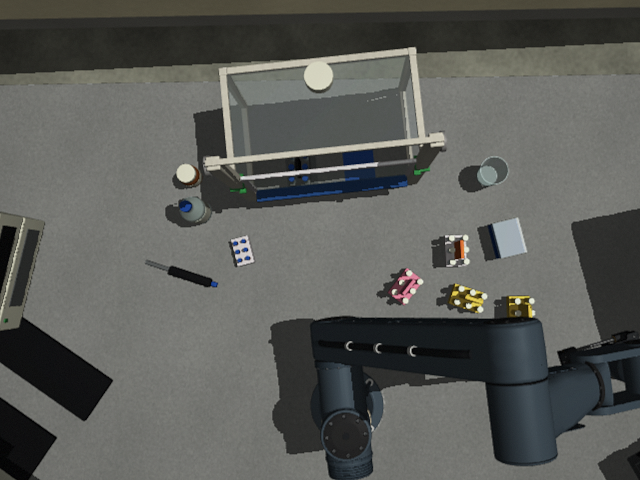

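View pics/wrist0.png

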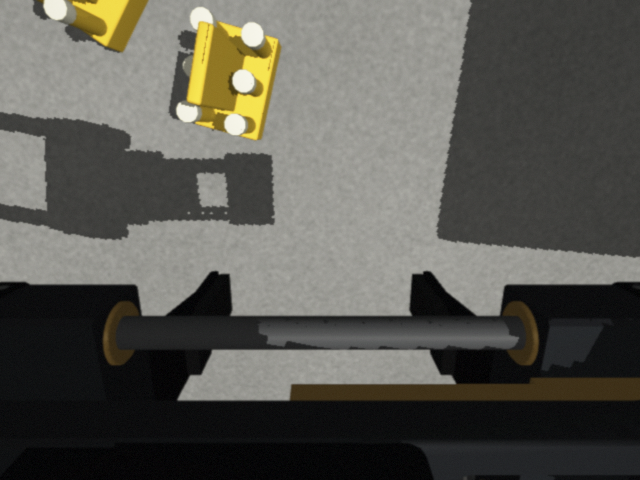

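```bash
python3 - <<'E'
from h import *
for t in ['top0','side0']:
    c=load(t); P=pts(c); hsv=cv2.cvtColor(c['color'],cv2.COLOR_BGR2HSV)
    for nm,lo,hi in [('green',(50,120,60),(75,255,255)),('blue',(105,120,40),(125,255,255)),('orange',(5,150,80),(17,255,255))]:
        m=cv2.inRange(hsv,lo,hi); n,l,s,ce=cv2.connectedComponentsWithStats(m)
        for i in range(1,n):
            if s[i,4]>12:
                q=P[l==i]; print(t,nm,s[i],ce[i].round(1),np.nanmedian(q,0).round(3),np.nanmin(q,0).round(3),np.nanmax(q,0).round(3))
for t in ['top0','side0']:
  im=cv2.imread(f'pics/{t}.png')
  a=im[120:330,180:540] if t=='top0' else im[80:330,140:520]
  cv2.imwrite(f'pics/{t}z.png',cv2.resize(a,None,fx=2.1,fy=2.1,interpolation=cv2.INTER_CUBIC))
E
```

```text
top0 green [414 168  16   7  59] [420.2 170.9] [ 0.63  -0.192  0.254] [ 0.62  -0.217  0.197] [ 0.636 -0.178  0.261]
top0 green [239 188   8   6  29] [242.6 190.4] [0.586 0.254 0.254] [0.58  0.247 0.16 ] [0.593 0.275 0.262]
top0 green [230 190   8   2  13] [232.9 190.4] [0.586 0.283 0.254] [ 0.584  0.268 -0.005] [0.621 0.33  0.259]
top0 blue [342 150  32  15 372] [357.7 157.2] [ 0.716 -0.042 -0.   ] [ 0.695 -0.086 -0.014] [0.737 0.005 0.014]
top0 blue [288 164   6   6  30] [290.8 166.7] [0.675 0.148 0.081] [0.669 0.142 0.031] [0.683 0.159 0.089]
top0 blue [302 164   6   5  27] [304.4 166.2] [0.676 0.111 0.083] [0.67  0.103 0.061] [0.683 0.118 0.088]
top0 blue [ 257  168  151   34 2006] [335.5 186. ] [ 0.613 -0.003  0.106] [ 0.577 -0.184 -0.009] [0.644 0.248 0.27 ]
top0 blue [289 177   6   5  26] [291.3 178.7] [0.617 0.133 0.229] [0.615 0.124 0.191] [0.619 0.141 0.264]
top0 blue [302 176   6   6  29] [304.6 178.1] [0.62 0.1  0.22] [0.619 0.092 0.172] [0.622 0.107 0.251]
top0 blue [179 200  13  12 115] [185.  205.9] [0.558 0.423 0.169] [0.544 0.409 0.122] [0.573 0.447 0.179]
top0 blue [
[... 1291 characters left out ...]
6] [ 0.543  0.349 -0.009] [0.667 0.444 0.175]
side0 blue [271 341   4   5  13] [272.2 342.8] [0.446 0.286 0.044] [0.442 0.282 0.04 ] [0.452 0.292 0.046]
side0 blue [279 345   4   4  14] [280.3 346.5] [0.422 0.282 0.043] [0.417 0.275 0.033] [0.428 0.286 0.049]
side0 blue [275 352   4   4  13] [276.2 353.5] [0.415 0.303 0.044] [0.411 0.294 0.029] [0.422 0.313 0.051]
side0 blue [271 392   7   7  37] [274.3 394.9] [0.347 0.386 0.015] [0.338 0.376 0.006] [0.355 0.395 0.024]
side0 orange [396 202  12  23 113] [401.2 210.1] [ 0.449 -0.31   0.105] [ 0.265 -0.322  0.023] [ 0.463 -0.016  0.453]
side0 orange [164 333  21  16 108] [174.9 342.9] [0.642 0.464 0.049] [0.632 0.423 0.035] [0.667 0.482 0.06 ]
```

```bash
python3 - <<'E'
from h import *
c=load('top0');P=pts(c);hsv=cv2.cvtColor(c['color'],cv2.COLOR_BGR2HSV)
m=cv2.inRange(hsv,(105,120,40),(125,255,255))>0
z=P[...,2]; 
q=P[m&(z>.085)&(z<.125)&(P[...,0]<.65)]; 
q=q[np.abs(q[:,1])<.3]
print('lip',len(q),np.median(q[:,2]))
r=cv2.minAreaRect(q[:,:2].astype(np.float32)); print(r, cv2.boxPoints(r).round(3).tolist())
for t in ['top0','side0']:
  c=load(t);P=pts(c)
  # post tops
  for (x0,y0) in [(.6,.28),(.64,-.19)]:
    mm=(np.abs(P[...,2]-.52)<.012)&(np.abs(P[...,0]-x0)<.08)&(np.abs(P[...,1]-y0)<.06)
    print(t,'posttop',mm.sum(),np.median(P[mm],0).round(4) if mm.any() else '', P[mm].min(0).round(3) if mm.any() else '',P[mm].max(0).round(3)if mm.any() else '')
  hs=cv2.cvtColor(c['color'],cv2.COLOR_BGR2HSV)
  g=cv2.inRange(hs,(50,120,60),(75,255,255))>0
  for s in (1,-1):
    k=g&(P[...,1]*s>.1); zz=P[k][:,2]; print(t,'clip z',np.percentile(zz,[5,25,50,75,95]).round(4))
E
```

```text
lip 1686 0.10506302810453383
((0.6108944416046143, 0.0344950407743454), (0.032243598252534866, 0.41853606700897217), 5.330838680267334) [[0.574999988079071, 0.2409999966621399], [0.6140000224113464, -0.17499999701976776], [0.6460000276565552, -0.1720000058412552], [0.6079999804496765, 0.24400000274181366]]
top0 posttop 365 [0.6061 0.2648 0.5212] [0.586 0.22  0.508] [0.622 0.292 0.531]
top0 posttop 432 [ 0.6457 -0.1878  0.5218] [ 0.632 -0.219  0.508] [ 0.668 -0.13   0.531]
top0 clip z [0.0512 0.2495 0.2525 0.2553 0.2586]
top0 clip z [0.21   0.2507 0.2543 0.257  0.2597]
side0 posttop 305 [0.6049 0.2677 0.519 ] [0.581 0.22  0.508] [0.622 0.296 0.529]
side0 posttop 187 [ 0.6442 -0.1814  0.5195] [ 0.632 -0.215  0.508] [ 0.667 -0.131  0.527]
side0 clip z [0.2473 0.2503 0.2524 0.255  0.2579]
side0 clip z [0.2459 0.2489 0.2512 0.2539 0.2586]
```

View pics/top0z.png

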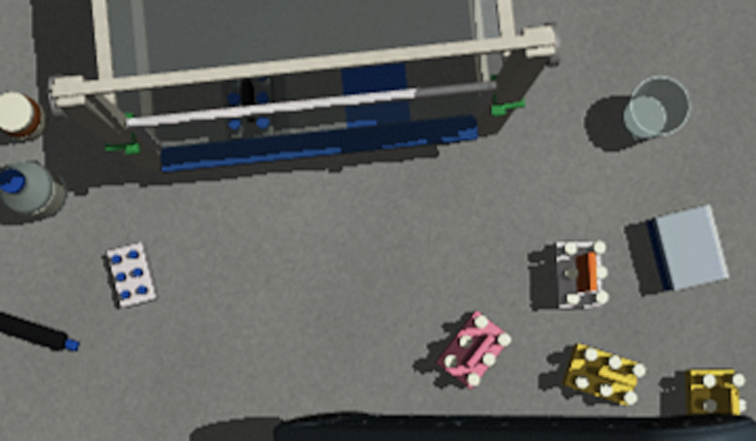

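View pics/side0z.png

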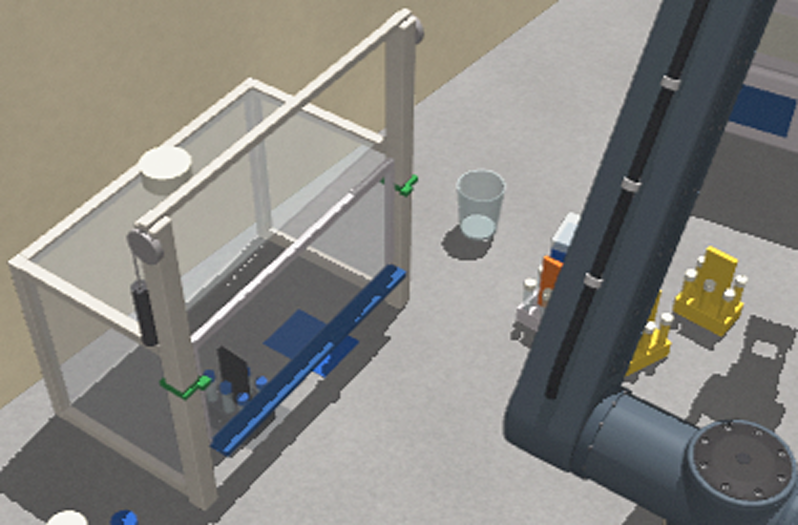

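Call:
step_arm(slide=[[0,0,-40],[0,0,-40],[0,0,-40],[0,0,-40],[0,0,-40],[0,0,-40],[0,0,-40],[0,0,-40],[0,0,-40],[0,0,-40],[27,-26,0],[27,-26,0],[27,-26,0],[27,-26,0],[27,-26,0],[27,-26,0],[27,-26,0],[27,-26,0],[27,-26,0],[27,-26,0]], twist=[0,0,0,0,0,0,0,0,0,0,0,0,0,0,0,0,0,0,0,0], jaw=0)

```text
time: 1.82
position: [0.3601, -0.275, 0.6393]
tool_rot: [0.99, 0.138, -0.0, -0.0]
ft_force: [0.2, -0.2, -0.2]
grip_width: 0.0006
```

Call:
step_arm(slide=[[27,-26,0],[27,-26,0],[27,-26,0],[27,-26,0],[27,-26,0],[27,-26,0],[27,-26,0],[27,-26,0],[27,-26,0],[27,-26,0],[0,0,0],[0,0,0]], twist=[0,0,0,0,0,0,0,0,0,0,5.25,5.25])

```text
time: 2.82
position: [0.549, 0.0494, 0.638]
tool_rot: [0.999, 0.047, -0.001, -0.0]
ft_force: [-1.1, -0.7, 0.6]
grip_width: 0.0007
```

Call:
step_arm(slide=[[40,0,0],[40,0,0],[40,0,0],[40,0,0],[40,0,0],[40,0,0],[40,0,0],[40,0,0]], twist=[0,0,0,0,0,0,0,0])

```text
time: 3.48
position: [0.788, 0.0703, 0.575]
tool_rot: [0.998, 0.047, 0.031, -0.002]
ft_force: [0.2, 0.2, -0.9]
grip_width: 0.0005
```

```bash
python3 -c "
from h import *
o=robot.get_obs();print(o['q'].round(3),o['position'],o['tool_rot'],o['time'])"
```

```text
[-0.055  0.71   0.22   0.011  2.15   1.427] [0.78802462 0.0702911  0.5750478 ] [ 0.99840533  0.04723389  0.03087466 -0.00158523] 3.4833
```

Call:
step_arm(slide=[[35,0,-20],[35,0,-20],[35,0,-20],[35,0,-20]], twist=[0,0,0,0])

```text
time: 3.82
position: [0.8083, 0.073, 0.5904]
tool_rot: [0.996, 0.047, 0.082, -0.003]
ft_force: [-0.1, 0.1, 0.4]
grip_width: 0.0004
```

```bash
python3 -c "
from h import *
o=robot.get_obs();print(o['q'].round(3),o['position'],o['tool_rot'],o['time'])"
```

```text
[-0.055  0.695  0.218  0.026  2.066  1.435] [0.80834204 0.07296983 0.59035819] [ 0.9955093   0.04713271  0.08203262 -0.00322425] 3.8167
```

Call:
step_arm(slide=[[39,0,-12],[39,0,-12],[39,0,-12],[39,0,-12],[40,0,-8],[40,0,-8],[40,0,-8],[40,0,-4],[40,0,-4],[40,0,-4]], twist=[0,0,0,0,0,0,0,0,0,0])

```text
time: 4.65
position: [0.901, 0.0829, 0.5789]
tool_rot: [0.977, 0.046, 0.206, -0.009]
ft_force: [0.7, 0.5, -0.8]
grip_width: 0.0001
```

```bash
python3 -c "
from h import *
o=robot.get_obs();print(o['q'].round(3),o['position'],o['tool_rot'],o['time'], R.from_quat(o['tool_rot']).as_matrix().round(3))"
```

```text
[-0.049  0.737  0.218  0.057  1.775  1.45 ] [0.90096825 0.08287997 0.57885407] [ 0.97749268  0.04629719  0.2056475  -0.00858659] 4.65 [[ 0.911  0.094  0.401]
 [ 0.087 -0.996  0.036]
 [ 0.403  0.002 -0.915]]
```

Call:
step_arm(slide=[[40,0,0],[40,0,0],[40,0,0],[40,0,0],[40,0,5],[40,0,5],[40,0,5],[40,0,5],[40,0,10],[40,0,10]], twist=[0,0,0,0,0,0,0,0,0,0])

```text
time: 5.48
position: [0.9983, 0.0928, 0.5661]
tool_rot: [0.943, 0.045, 0.329, -0.014]
ft_force: [-0.6, 0.0, -0.7]
grip_width: 0.0007
```

```bash
cat >> h.py <<'E'
def st():
    o=robot.get_obs(); M=R.from_quat(o['tool_rot']).as_matrix()
    z=M[:,2]; print('t',o['time'],'q',o['q'].round(3),'p',o['position'].round(4),'tilt',np.degrees(np.arccos(-z[2])).round(2),'az',np.degrees(np.arctan2(z[1],z[0])).round(2),'jawyz',M[:,1].round(3),'F',o['ft_force'].round(1))
    return o,M
yaw=np.radians(5.36); H=np.array([.627,.036,0]); HX=np.array([np.cos(yaw),np.sin(yaw),0]); HY=np.array([-np.sin(yaw),np.cos(yaw),0])
def hood(x,y,z): return H+HX*x+HY*y+np.array([0,0,z])
def tohood(p): d=np.array(p)-H; return np.array([d@HX,d@HY,p[2]])
def delta(p,M=None,o=None):
    if o is None: o,M=st()
    d=M.T@(np.array(p)-o['position'])*1000; print('tool mm',d.round(1),'rows',np.linalg.norm(d)/41.7); return d
E
python3 -c "
from h import *
st()"
```

```text
t 5.4833 q [-0.042  0.801  0.218  0.083  1.455  1.453] p [0.9983 0.0928 0.5661] tilt 38.51 az 5.18 jawyz [ 0.094 -0.996  0.003] F [-0.6  0.  -0.7]
```

Call:
step_arm(slide=[[40,0,10],[40,0,10],[0,0,-40],[0,0,-40],[0,0,-40]], twist=[0,0,0,0,0])

```text
time: 5.9
position: [0.9369, 0.0871, 0.6525]
tool_rot: [0.935, 0.044, 0.351, -0.015]
ft_force: [0.2, 0.8, 1.9]
grip_width: 0.0004
```

```bash
python3 -c "
from h import *
o,M=st()
E=hood(-.033,0,.09); z=M[:,2]; n=M[:,0]
T=E-.02*n-.0095*n+.003*z; print('TCP pre',T,tohood(T))
P1=hood(-.24,0,o['position'][2]+.02); d1=delta(P1,M,o)
P2=T-HX*.03 ; P2b=hood(-.24,0,P2[2]); print((M.T@(P2b-P1)*1000).round(1),(M.T@(T-P2b)*1000).round(1))
print('up/mm',M.T@[0,0,1],'hx',M.T@HX,'hy',M.T@HY)"
```

```text
t 5.9 q [-0.055  0.649  0.322  0.097  1.458  1.446] p [0.9369 0.0871 0.6525] tilt 41.15 az 5.23 jawyz [ 0.094 -0.996  0.002] F [0.2 0.8 1.9]
TCP pre [0.57399877 0.03097868 0.06832861] [-5.32385354e-02 -4.83456670e-05  6.83286053e-02]
tool mm [-403.5   21.9 -379.2] rows 13.289338328586629
[-397.6   -1.3  454.9] [1.406e+02 1.000e-01 1.229e+02]
up/mm [ 0.65805021  0.0020938  -0.75297114] hx [7.52972579e-01 1.46748143e-04 6.58051878e-01] hy [ 0.00148833 -0.9999978  -0.00148001]
```

Call:
step_arm(slide=[[-27,1.5,-25],[-27,1.5,-25],[-27,1.5,-25],[-27,1.5,-25],[-27,1.5,-25],[-27,1.5,-25],[-27,1.5,-25],[-27,1.5,-25],[-27,1.5,-25],[-27,1.5,-25],[-27,1.5,-25],[-27,1.5,-25],[-27,1.5,-25],[-27,1.5,-25],[-27,1.5,-25]], twist=[0,0,0,0,0,0,0,0,0,0,0,0,0,0,0])

```text
time: 7.15
position: [0.3874, 0.0153, 0.67]
tool_rot: [0.934, 0.046, 0.354, -0.013]
ft_force: [-1.0, -1.3, 0.5]
grip_width: 0.0007
```

Call:
step_arm(slide=[[-25,0,28],[-25,0,28],[-25,0,28],[-25,0,28],[-25,0,28],[-25,0,28],[-25,0,28],[-25,0,28],[-25,0,28],[-25,0,28],[-25,0,28],[-25,0,28],[-25,0,28],[-25,0,28],[0,0,0]], twist=[0,0,0,0,0,0,0,0,0,0,0,0,0,0,0])

```text
time: 8.4
position: [0.4189, 0.0154, 0.2437]
tool_rot: [0.934, 0.05, 0.354, -0.026]
ft_force: [-0.2, -0.6, -0.4]
grip_width: 0.0005
```

```bash
python3 -c "
from h import *
o,M=st()
print(tohood(o['position']))
E=hood(-.033,0,.09); z=M[:,2]; n=M[:,0]
T=E-.02*n-.0095*n+.003*z
delta(hood(-.24,0,T[2]),M,o); delta(T,M,o)
c=shot('side','s1');c=shot('wrist','w1')"
```

```text
t 8.4 q [-0.544  0.166  2.436  1.719  0.43  -0.678] p [0.4189 0.0154 0.2437] tilt 41.58 az 7.24 jawyz [ 0.111 -0.994 -0.013] F [-0.2 -0.6 -0.4]
[-0.20908782 -0.00106734  0.24370989]
tool mm [-139.6    0.8  110.8] rows 4.274165623689663
tool mm [2.000e-01 4.100e+00 2.348e+02] rows 5.631647429644792
```

View pics/s1.png

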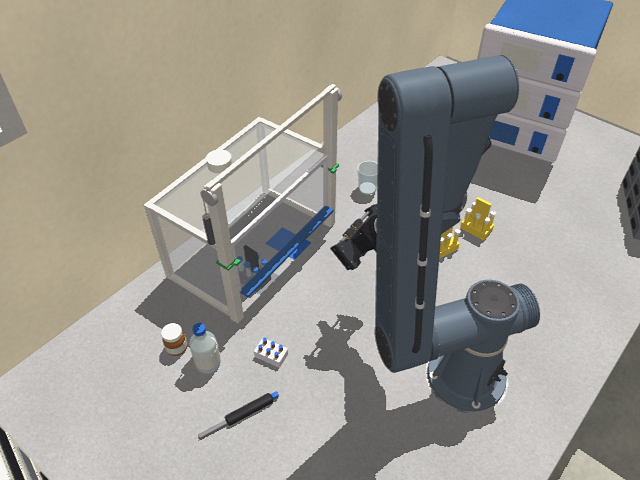

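View pics/w1.png

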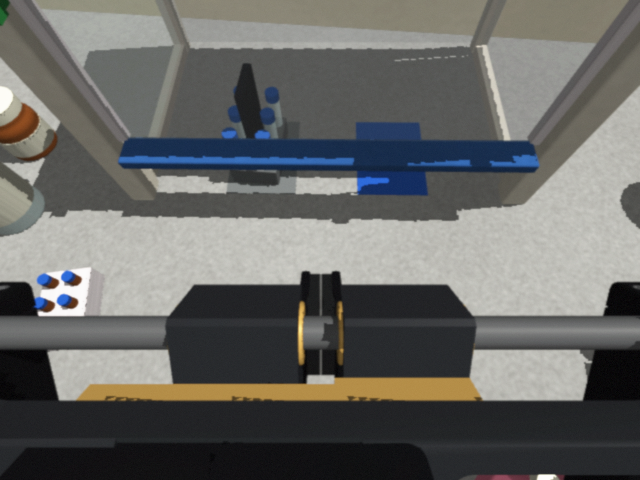

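Call:
step_arm(slide=[[0,1,39],[0,1,39],[0,1,39],[0,1,39],[0,0,39],[0,0,39],[0,0,0]], twist=[0,0,0,0,0,0,0])

```text
time: 9.08
position: [0.5536, 0.0338, 0.0991]
tool_rot: [0.932, 0.052, 0.358, -0.033]
ft_force: [0.9, 0.4, 0.9]
grip_width: 0.0003
```

```bash
python3 -c "
from h import *
o,M=st()
print(tohood(o['position']))
E=hood(-.033,0,.09); z=M[:,2]; n=M[:,0]
T=E-.0095*n+.003*z
delta(T,M,o);print('up',M.T@[0,0,1],'hx',M.T@HX)
c=shot('side','s2')
a=c['color'][120:320,180:420]; cv2.imwrite('pics/s2z.png',cv2.resize(a,None,fx=3,fy=3,interpolation=2))"
```

```text
t 9.0833 q [-0.297  0.713  2.243  2.581  0.574 -1.389] p [0.5536 0.0338 0.0991] tilt 42.18 az 8.43 jawyz [ 0.12  -0.992 -0.024] F [0.9 0.4 0.9]
[-0.07323787  0.00466497  0.09914917]
tool mm [14.2  6.  36.6] rows 0.9518891167769081
up [ 0.67109543 -0.02400256 -0.74098232] hx [0.74136007 0.02714707 0.67055819]
```

View pics/s2z.png

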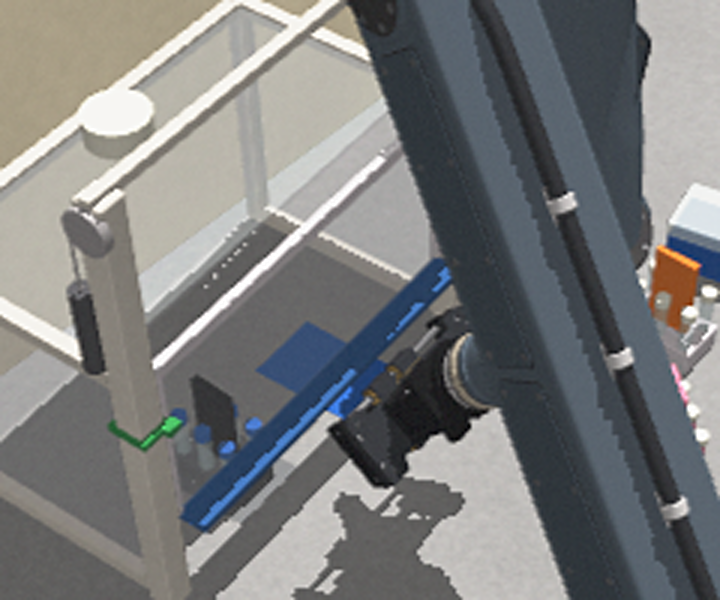

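Call:
step_arm(slide=[[-1,1,10],[-1,1,10],[0,1,10],[0,0,6],[0,0,0]], twist=[0,0,0,0,0])

```text
time: 9.55
position: [0.5726, 0.0338, 0.0748]
tool_rot: [0.932, 0.051, 0.359, -0.032]
ft_force: [0.1, 0.5, 0.6]
grip_width: 0.0007
```

```bash
python3 -c "
from h import *
o,M=st()
print(tohood(o['position']))
E=hood(-.033,0,.09); z=M[:,2]; n=M[:,0]
T=E-.0095*n+.003*z
delta(T,M,o);print('up',M.T@[0,0,1],'hx',M.T@HX)
"
```

```text
t 9.55 q [-0.279  0.777  2.199  2.622  0.588 -1.415] p [0.5726 0.0338 0.0748] tilt 42.2 az 8.2 jawyz [ 0.118 -0.993 -0.022] F [0.1 0.5 0.6]
[-0.05436603  0.00292841  0.07478842]
tool mm [16.5  3.1  6. ] rows 0.42820470861185245
up [ 0.67138621 -0.02230823 -0.74077183] hx [0.74109911 0.02501063 0.67092964]
```

Call:
step_arm(slide=[[8,1,6],[7,0,6],[6.7,0,-7.4],[6.7,0,-7.4],[6.7,0,-7.4],[6.7,0,-7.4],[0,0,0]], twist=[0,0,0,0,0,0,0])

```text
time: 10.13
position: [0.5893, 0.0349, 0.1159]
tool_rot: [0.932, 0.052, 0.356, -0.032]
ft_force: [-3.5, 0.2, -1.2]
grip_width: 0.0005
```

```bash
python3 -c "
from h import *
o,M=st()
print(tohood(o['position']))
E=hood(-.033,0,.09); z=M[:,2]; n=M[:,0]
T=E-.0095*n+.003*z
delta(T,M,o);print('up',M.T@[0,0,1],'hx',M.T@HX)
c=shot('side','s3')
a=c['color'][120:320,180:420]; cv2.imwrite('pics/s3z.png',cv2.resize(a,None,fx=3,fy=3,interpolation=2))"
```

```text
t 10.1333 q [-0.264  0.662  2.144  2.471  0.441 -1.227] p [0.5893 0.0349 0.1159] tilt 41.94 az 8.25 jawyz [ 0.119 -0.993 -0.022] F [-3.5  0.2 -1.2]
[-0.03767874  0.00244463  0.11588762]
tool mm [-23.3   3.1  25.3] rows 0.8285220533312838
up [ 0.66794087 -0.02212837 -0.74388529] hx [0.74420112 0.02581876 0.66745643]
```

View pics/s3z.png

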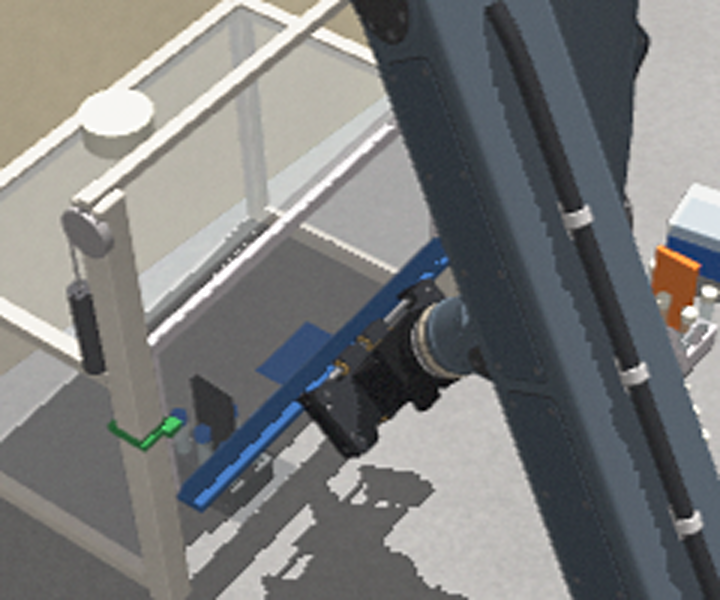

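```bash
cat >> h.py <<'E'
def lip(c):
    P=pts(c); hs=cv2.cvtColor(c['color'],cv2.COLOR_BGR2HSV); m=cv2.inRange(hs,(105,120,30),(125,255,255))>0
    d=P-H; hx=d@HX; hy=d@HY; z=P[...,2]
    k=m&(hx>-.045)&(hx<-.008)&(np.abs(hy)<.212)&(z>.08)
    for a,b in [(-.21,-.1),(-.1,.1),(.1,.21)]:
        q=k&(hy>a)&(hy<b); 
        if q.sum()>10: print('lip',a,b,q.sum(),'z pct',np.percentile(z[q],[10,50,90]).round(4),'top-ish',np.median(z[q&(hx>-.028)]).round(4))
E
python3 -c "
from h import *
for t in ['top0','side0','s3']: print(t);lip(load(t))"
```

```text
top0
lip -0.21 -0.1 355 z pct [0.0997 0.1049 0.1102] top-ish 0.1051
lip -0.1 0.1 641 z pct [0.1    0.1051 0.1102] top-ish 0.1053
lip 0.1 0.21 343 z pct [0.0987 0.1048 0.1095] top-ish 0.1051
side0
lip -0.21 -0.1 212 z pct [0.0983 0.1034 0.1079] top-ish 0.1035
lip -0.1 0.1 475 z pct [0.0978 0.1035 0.108 ] top-ish 0.104
lip 0.1 0.21 299 z pct [0.0988 0.1037 0.108 ] top-ish 0.1043
s3
lip -0.21 -0.1 134 z pct [0.1288 0.1331 0.1379] top-ish 0.1331
lip -0.1 0.1 292 z pct [0.1295 0.1341 0.1384] top-ish 0.1343
lip 0.1 0.21 313 z pct [0.1285 0.1335 0.1379] top-ish 0.1342
```

Call:
step_arm(slide=[[6.7,-0.2,-7.4],[6.7,-0.2,-7.4],[6.7,-0.2,-7.4],[6.7,-0.2,-7.4],[6.7,-0.2,-7.4],[6.7,-0.2,-7.4],[6.7,-0.2,-7.4],[6.7,-0.2,-7.4],[6.7,-0.2,-7.4],[6.7,-0.2,-7.4],[6.7,-0.2,-7.4],[0,0,0],[0,0,0]], twist=[0,0,0,0,0,0,0,0,0,0,0,0,0])

```text
time: 11.27
position: [0.5894, 0.0349, 0.2244]
tool_rot: [0.932, 0.052, 0.357, -0.032]
ft_force: [-4.4, -0.4, -0.7]
grip_width: 0.0005
```

```bash
python3 -c "
from h import *
o,M=st()
print(tohood(o['position']),'up',M.T@[0,0,1],'hx',M.T@HX)
for n in ['side','top','wrist']:
  c=shot(n,n+'4'); lip(c)
c=load('side4'); a=c['color'][120:320,180:420]; cv2.imwrite('pics/s4z.png',cv2.resize(a,None,fx=3,fy=3,interpolation=2))"
```

```text
t 11.2667 q [-0.265  0.398  2.07   1.628  0.271 -0.338] p [0.5894 0.0349 0.2244] tilt 41.95 az 8.37 jawyz [ 0.119 -0.993 -0.024] F [-4.4 -0.4 -0.7]
[-0.03757278  0.00237105  0.22435436] up [ 0.66811576 -0.02364932 -0.74368141] hx [0.74404823 0.02618047 0.66761277]
lip -0.21 -0.1 149 z pct [0.2385 0.2417 0.2461] top-ish 0.2417
lip -0.1 0.1 273 z pct [0.2382 0.2426 0.2462] top-ish 0.2427
lip 0.1 0.21 332 z pct [0.2367 0.2422 0.2457] top-ish 0.2426
lip -0.21 -0.1 425 z pct [0.2389 0.2437 0.2483] top-ish 0.2438
lip -0.1 0.1 768 z pct [0.239  0.2438 0.2483] top-ish 0.244
lip 0.1 0.21 407 z pct [0.2388 0.2436 0.2482] top-ish 0.2438
lip -0.21 -0.1 3550 z pct [0.2438 0.2448 0.2455] top-ish 0.2448
lip -0.1 0.1 28980 z pct [0.2436 0.2447 0.2455] top-ish 0.2448
lip 0.1 0.21 5126 z pct [0.2433 0.2446 0.2454] top-ish 0.2448
```

View pics/s4z.png

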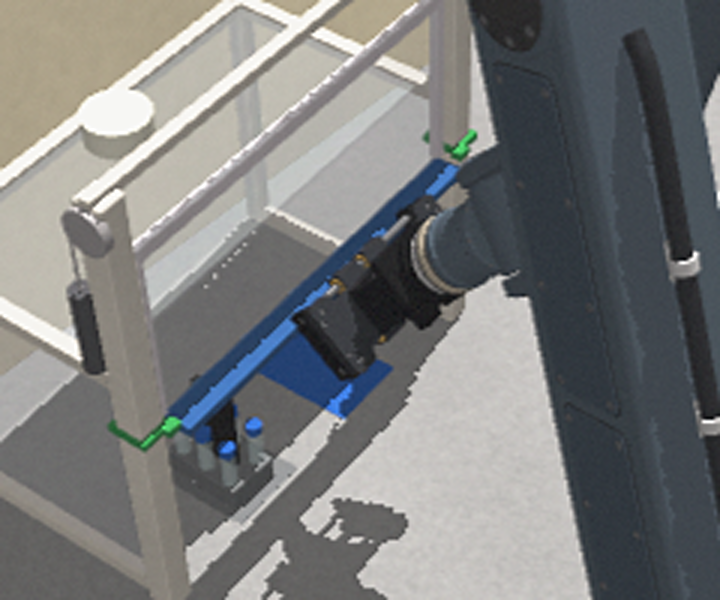

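View pics/wrist4.png

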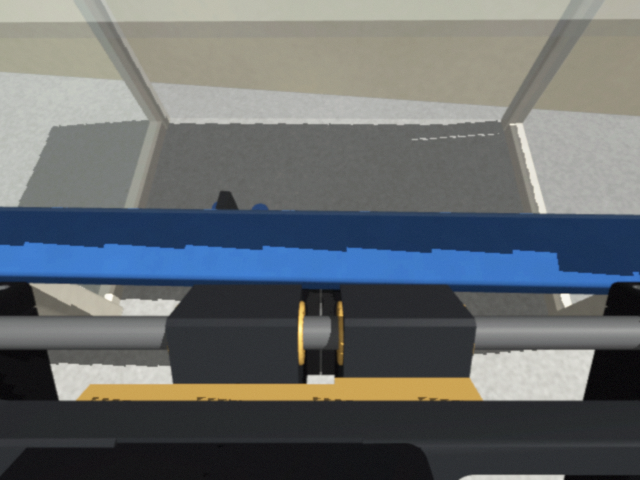

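Call:
step_arm(slide=[[6.7,-0.2,-7.4],[5.4,-0.2,-5.9],[0,0,0],[0,0,0],[-5,0,3],[-6,0,-5],[-6,0,-5],[-6,0,-5],[-6,0,-5],[-6,0,-5],[-6,0,-5],[-6,0,-5],[-6,0,-5],[-6,0,-5]], twist=[0,0,0,0,0,0,0,0,0,0,0,0,0,0])

```text
time: 12.58
position: [0.5206, 0.0259, 0.2354]
tool_rot: [0.931, 0.051, 0.359, -0.032]
ft_force: [-0.0, 0.9, -0.1]
grip_width: 0.0003
```

```bash
python3 -c "
from h import *
o,M=st()
print(tohood(o['position']),'up',M.T@[0,0,1],'hx',M.T@HX)
for n in ['side','wrist']:
  c=shot(n,n+'5'); lip(c)
"
```

```text
t 12.5833 q [-0.351  0.306  2.222  1.747  0.331 -0.532] p [0.5206 0.0259 0.2354] tilt 42.24 az 8.31 jawyz [ 0.119 -0.993 -0.023] F [-0.   0.9 -0.1]
[-1.06919285e-01 -9.51089951e-05  2.35413395e-01] up [ 0.67179223 -0.02330236 -0.74037302] hx [0.74073137 0.02585387 0.67130367]
lip -0.21 -0.1 231 z pct [0.2552 0.2596 0.2637] top-ish 0.2597
lip -0.1 0.1 519 z pct [0.2546 0.2596 0.2635] top-ish 0.26
lip 0.1 0.21 333 z pct [0.2547 0.2598 0.2635] top-ish 0.2602
lip -0.21 -0.1 5346 z pct [0.2561 0.262  0.2627] top-ish 0.2622
lip -0.1 0.1 21905 z pct [0.256  0.262  0.2627] top-ish 0.2622
lip 0.1 0.21 5989 z pct [0.2559 0.2619 0.2627] top-ish 0.2622
```

View pics/wrist5.png

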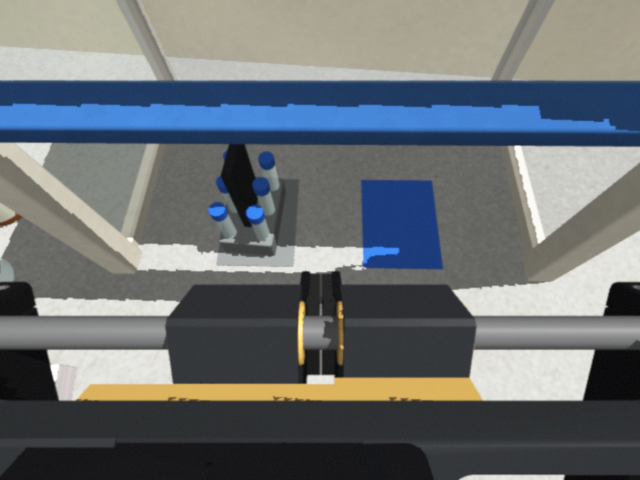

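Call:
step_arm(slide=[[0.7,-0.4,-12],[0.7,-0.4,-12],[0.7,-0.4,-12],[0.7,-0.4,-12],[0.7,-0.4,-12],[0.7,-0.4,-12],[0.7,-0.4,-12],[0.7,-0.4,-12],[0.7,-0.4,-12],[0.7,-0.4,-12],[0.7,-0.4,-12],[0.7,-0.4,-12]], twist=[0,0,0,0,0,0,0,0,0,0,0,0])

```text
time: 13.68
position: [0.4301, 0.0176, 0.3485]
tool_rot: [0.932, 0.052, 0.358, -0.032]
ft_force: [0.6, -0.1, -0.3]
grip_width: 0.0005
```

```bash
python3 -c "
from h import *
o,M=st()
print(tohood(o['position']))
for n in ['wrist','side']:
  c=shot(n,n+'6'); lip(c)
  P=pts(c);hs=cv2.cvtColor(c['color'],cv2.COLOR_BGR2HSV); g=cv2.inRange(hs,(45,90,40),(80,255,255))
  nn,l,s,ce=cv2.connectedComponentsWithStats(g)
  for i in range(1,nn):
    if s[i,4]>15: print(s[i],np.nanpercentile(P[l==i][:,2],[2,10,25,50,75,90,98]).round(4))
"
```

```text
t 13.6833 q [-0.527 -0.119  2.217  0.837  0.598  0.33 ] p [0.4301 0.0176 0.3485] tilt 42.13 az 8.34 jawyz [ 0.12  -0.993 -0.023] F [ 0.6 -0.1 -0.3]
[-1.97761896e-01  3.09805049e-05  3.48463617e-01]
lip -0.21 -0.1 3797 z pct [0.2569 0.2618 0.2626] top-ish 0.262
lip -0.1 0.1 6773 z pct [0.2562 0.2617 0.2626] top-ish 0.262
lip 0.1 0.21 3438 z pct [0.2564 0.2618 0.2626] top-ish 0.262
[ 49 117  46  28 535] [0.249  0.2507 0.2536 0.2552 0.2557 0.2562 0.2566]
[573 119  50  30 657] [0.2491 0.2509 0.2539 0.2553 0.2558 0.2562 0.2567]
lip -0.21 -0.1 234 z pct [0.2545 0.2596 0.2639] top-ish 0.26
lip -0.1 0.1 519 z pct [0.2547 0.2596 0.2638] top-ish 0.26
lip 0.1 0.21 329 z pct [0.2552 0.2596 0.2632] top-ish 0.26
[328 163  11  10  36] [0.2471 0.2488 0.2508 0.2527 0.2541 0.2563 0.2583]
[216 259  25  11  89] [0.2449 0.2474 0.2502 0.2529 0.2548 0.2564 0.2585]
```

View pics/wrist6.png

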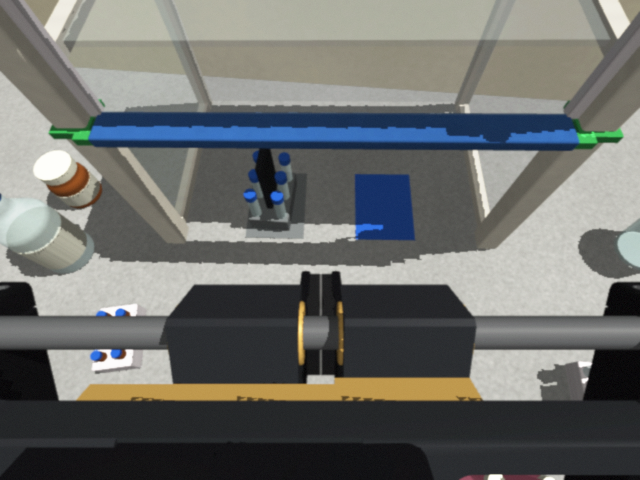

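```bash
python3 -c "
from h import *
c=load('wrist6');P=pts(c);hs=cv2.cvtColor(c['color'],cv2.COLOR_BGR2HSV)
m=cv2.inRange(hs,(105,120,30),(125,255,255))
z=P[...,2]; d=P-H; hx=d@HX; hy=d@HY
k=(m>0)&(z>.2)&(hx<0)&(abs(hy)<.21); print(np.percentile(z[k],[.5,1,2,5,10,50,99]).round(4),'hx',np.percentile(hx[k],[.5,2,50,98,99.5]).round(4),'hy',np.percentile(hy[k],[.2,99.8]).round(4))
q=P[k][:,:2]; r=cv2.minAreaRect(q.astype(np.float32)); print('lip',r)
k=((m>0)&(abs(z)<.02)&(hx>-.03)&(hy<0)).astype(np.uint8); k=cv2.morphologyEx(k,cv2.MORPH_CLOSE,np.ones((5,5)))
cs,_=cv2.findContours(k,0,1); cs=max(cs,key=cv2.contourArea); 
W=np.array([onz(c,u,v,0)[:2] for u,v in cs[:,0]]); r=cv2.minAreaRect((W*1000).astype(np.float32)); print('pad',r)
n=np.median(z[(k>0)]);print('floor z',n)
print('pad hood',tohood([r[0][0]/1000,r[0][1]/1000,0]))
t=load('top0');P=pts(t);hs=cv2.cvtColor(t['color'],cv2.COLOR_BGR2HSV);o=cv2.inRange(hs,(5,150,80),(17,255,255))>0
q=P[o&(P[...,0]<.5)]; 
for zt in [.13]:
  v,u=np.where(o); sel=(u>450)&(u<475); W=np.array([onz(t,a,b,zt)[:2] for a,b in zip(u[sel],v[sel])])
  print('handle',cv2.minAreaRect((W*1000).astype(np.float32)))
# base block z~.03 pixels
b=(abs(P[...,2]-.03)<.008)&(abs(P[...,0]-.437)<.06)&(abs(P[...,1]+.316)<.05); print('base',b.sum(),cv2.minAreaRect((P[b][:,:2]*1000).astype(np.float32)))
"
```

```text
[0.2524 0.2528 0.2533 0.2548 0.2571 0.2618 0.2633] hx [-0.0333 -0.0329 -0.0216 -0.0027 -0.0019] hy [-0.2069  0.2074]
lip ((0.5136434435844421, 0.025893956422805786), (0.22546404600143433, 0.4186500608921051), 5.3324174880981445)
pad ((692.3966064453125, -43.08201599121094), (119.89632415771484, 89.3318099975586), 5.12523078918457)
floor z nan
pad hood [ 0.05772335 -0.08484513  0.        ]
handle ((436.9230651855469, -315.572998046875), (8.059409141540527, 45.88346481323242), 88.61993408203125)
base 292 ((438.2684631347656, -314.9891357421875), (89.56295013427734, 60.87545394897461), 0.884282648563385)
```

```bash
python3 -c "
from h import *
for t in ['top0','side0','side6']:
  c=load(t);P=pts(c);hs=cv2.cvtColor(c['color'],cv2.COLOR_BGR2HSV)
  for nm,lo,hi in [('yel',(20,150,60),(32,255,255)),('pink',(160,80,60),(179,255,255))]:
    m=cv2.inRange(hs,lo,hi);n,l,s,ce=cv2.connectedComponentsWithStats(m)
    for i in range(1,n):
      if s[i,4]>40:
        q=P[l==i]; hi_=q[q[:,2]>.115]; print(t,nm,s[i],'all',cv2.minAreaRect((q[:,:2]*1000).astype(np.float32)),'top',(hi_[:,:2].min(0).round(3),hi_[:,:2].max(0).round(3),len(hi_)) if len(hi_) else '')
o,M=st()
delta(np.array([.445,-.315,.25]),M,o)
"

```

```text
top0 yel [449 284  34  29 389] all ((nan, nan), (0.0, 0.0), 0.0) top (array([ 0.29 , -0.368]), array([ 0.312, -0.321]), 71)
top0 yel [508 296  24  22 233] all ((277.142822265625, -400.9925537109375), (238.32644653320312, 56.90458297729492), 89.31389617919922) top (array([ 0.254, -0.498]), array([ 0.298, -0.282]), 52)
top0 pink [388 268  32  37 420] all ((334.8746643066406, -171.81805419921875), (61.62327575683594, 90.4558334350586), 50.92505645751953) top (array([ 0.316, -0.187]), array([ 0.356, -0.153]), 67)
side0 yel [461 198  33  42 747] all ((259.49615478515625, -487.3296813964844), (88.70272827148438, 68.99717712402344), 1.2628694772720337) top (array([ 0.236, -0.504]), array([ 0.284, -0.478]), 67)
side0 yel [438 235  21  24 240] all ((281.0635681152344, -338.76104736328125), (89.91116333007812, 34.00807571411133), 80.1385726928711) top 
side6 yel [482 217  12  23  96] all ((221.90689086914062, -487.8910217285156), (12.651310920715332, 61.65100860595703), 4.904464244842529) top 
t 13.7833 q [-0.527 -0.12   2.217  0.839  0.596  0.328] p [0.4304 0.0172 0.3493] tilt 42.28 az 8.15 jawyz [ 0.119 -0.993 -0.021] F [ 0.1 -1.  -0.3]
tool mm [-80.6 333.6  51.5] rows 8.321919022690668
```

Call:
step_arm(slide=[[-6.5,23.7,3],[-6.5,23.7,3],[-6.5,23.7,3],[-6.5,23.7,3],[-6.5,23.7,3],[-6.5,23.7,3],[-6.5,23.7,3],[-6.5,23.7,3],[-6.5,23.7,3],[-6.5,23.7,3],[-6.5,23.7,3],[-6.5,23.7,3],[-6.5,23.7,3],[-6.5,23.7,3],[0,0,0]], twist=[0,0,0,0,0,0,0,0,0,0,0,0,0,0,0], jaw=60, force=30)

```text
time: 15.03
position: [0.4305, -0.321, 0.2461]
tool_rot: [0.932, 0.05, 0.358, -0.029]
ft_force: [0.3, -1.8, -0.0]
grip_width: 0.06
```

```bash
python3 -c "
from h import *
o,M=st()
c=shot('wrist','w7')
P=pts(c);hs=cv2.cvtColor(c['color'],cv2.COLOR_BGR2HSV);m=cv2.inRange(hs,(5,150,60),(17,255,255))
n,l,s,ce=cv2.connectedComponentsWithStats(m)
for i in range(1,n):
  if s[i,4]>100:
    q=P[l==i]; print(s[i],np.nanpercentile(q,[2,50,98],axis=0).round(4)); h=q[q[:,2]>.127]; 
    if len(h)>20: print(cv2.minAreaRect((h[:,:2]*1000).astype(np.float32)))
delta(np.array([.43,-.315,.1085]),M,o);print('up',M.T@[0,0,1])
"
```

```text
t 15.0333 q [-1.234  0.376  1.996  1.001  0.894 -0.478] p [ 0.4305 -0.321   0.2461] tilt 42.06 az 7.76 jawyz [ 0.114 -0.993 -0.019] F [ 0.3 -1.8 -0. ]
[316 306  12  10 115] [[ 0.4538 -0.3206  0.1278]
 [ 0.4573 -0.3163  0.1292]
 [ 0.461  -0.3121  0.131 ]]
((457.41754150390625, -316.23785400390625), (7.283196926116943, 8.423786163330078), 6.100381851196289)
[310 349  17  35 463] [[ 0.4035 -0.3241  0.0574]
 [ 0.4183 -0.3181  0.1291]
 [ 0.4285 -0.3127  0.3144]]
((415.5272216796875, -318.43243408203125), (26.500988006591797, 11.550971031188965), 9.453734397888184)
tool mm [-92.   -3.3 102.4] rows 3.302141135860563
up [ 0.66956378 -0.01940601 -0.74250101]
```

View pics/w7.png

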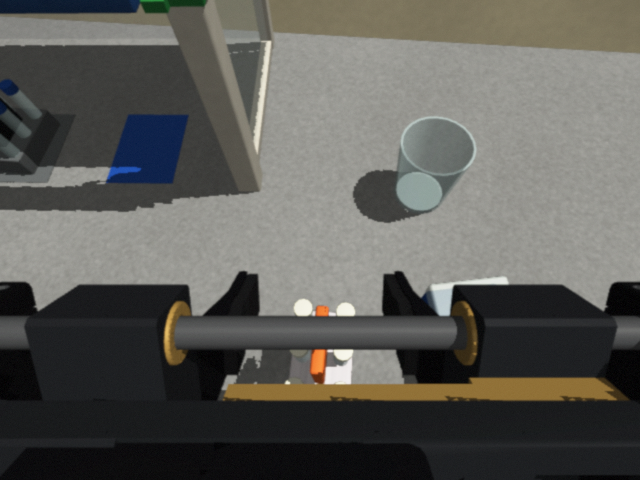

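Call:
step_arm(slide=[[-9.2,-0.4,10.2],[-9.2,-0.4,10.2],[-9.2,-0.4,10.2],[-9.2,-0.4,10.2],[-9.2,-0.4,10.2],[-9.2,-0.4,10.2],[-9.2,-0.4,10.2],[-9.2,-0.4,10.2],[-9.2,-0.4,10.2],[-8,-0.4,9],[0,0,0]], twist=[0,0,0,0,0,0,0,0,0,0,0])

```text
time: 16.0
position: [0.4288, -0.3058, 0.1101]
tool_rot: [0.932, 0.051, 0.357, -0.034]
ft_force: [0.3, 0.7, 0.7]
grip_width: 0.06
```

```bash
python3 -c "
from h import *
o,M=st()
delta(np.array([.43,-.316,.1085]),M,o)
c=shot('side','s8');cv2.imwrite('pics/s8z.png',cv2.resize(c['color'][140:300,320:520],None,fx=4,fy=4,interpolation=2)[:600])
"
```

```text
t 16.0 q [-1.226  0.679  2.115  1.374  0.733 -1.008] p [ 0.4288 -0.3058  0.1101] tilt 41.99 az 8.57 jawyz [ 0.119 -0.993 -0.027] F [0.3 0.7 0.7]
tool mm [-0.9 10.3  1. ] rows 0.24913100261345317
```

View pics/s8z.png

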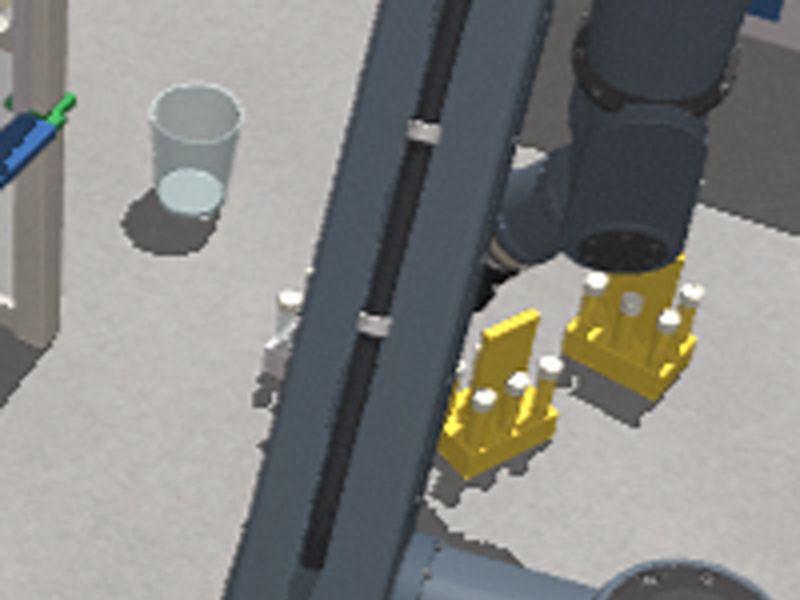

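Call:
step_arm(slide=[[0,5,0],[0,5,0],[0,0,0]], twist=[0,0,0])

```text
time: 16.3
position: [0.4306, -0.3194, 0.1126]
tool_rot: [0.932, 0.052, 0.358, -0.03]
ft_force: [0.8, -0.7, 0.0]
grip_width: 0.0602
```

Call:
step_arm(slide=[[0,0,0],[0,0,0],[0,0,0],[0,0,0],[0,0,0],[0,0,0]], twist=[0,0,0,0,0,0], jaw=0, force=30)

```text
time: 16.8
position: [0.43, -0.3172, 0.1118]
tool_rot: [0.932, 0.051, 0.357, -0.032]
ft_force: [0.9, 0.1, -0.0]
grip_width: 0.0279
```

```bash
python3 -c "
from h import *
o,M=st();print(o['grip_width'],tohood(o['position']))
print('up',M.T@[0,0,1],'wx',M.T@[1,0,0],'wy',M.T@[0,1,0])
c=shot('wrist','w9')
"
```

```text
t 16.8 q [-1.233  0.678  2.092  1.346  0.74  -0.979] p [ 0.43   -0.3172  0.1118] tilt 42.06 az 8.28 jawyz [ 0.118 -0.993 -0.023] F [ 0.9  0.1 -0. ]
0.02788010996340032 [-0.22914417 -0.33326673  0.11176481]
up [ 0.66944601 -0.02319059 -0.74249864] wx [0.73930364 0.11849432 0.66286441] wy [ 0.07260965 -0.99268388  0.09647043]
```

View pics/w9.png

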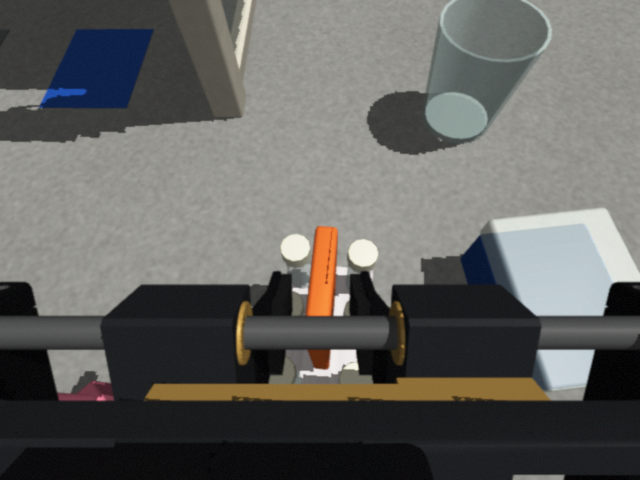

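Call:
step_arm(slide=[[-2.7,0.1,3],[0,0,0],[0,0,0],[0,0,0],[0,0,0],[0,0,0],[0,0,0]], twist=[0,0,0,0,0,0,0], force=40)

```text
time: 17.43
position: [0.43, -0.3176, 0.1076]
tool_rot: [0.932, 0.051, 0.357, -0.032]
ft_force: [0.2, -2.4, -1.3]
grip_width: 0.0096
```

Call:
step_arm(slide=[[6.7,-0.2,-7.4],[6.7,-0.2,-7.4],[0,0,0],[0,0,0]], twist=[0,0,0,0])

```text
time: 17.77
position: [0.4297, -0.3166, 0.1274]
tool_rot: [0.932, 0.052, 0.357, -0.032]
ft_force: [-0.5, 0.5, -2.9]
grip_width: 0.0101
```

```bash
python3 -c "
from h import *
o,M=st();print(o['grip_width'],tohood(o['position']))
c=shot('wrist','w10');c=shot('side','s10');cv2.imwrite('pics/s10z.png',cv2.resize(c['color'][140:300,320:520],None,fx=4,fy=4,interpolation=2)[:600])
"
```

```text
t 17.7667 q [-1.233  0.639  2.087  1.299  0.75  -0.916] p [ 0.4297 -0.3166  0.1274] tilt 41.99 az 8.34 jawyz [ 0.119 -0.993 -0.023] F [-0.5  0.5 -2.9]
0.01005803564276611 [-0.22936094 -0.33265058  0.12736794]
```

View pics/w10.png

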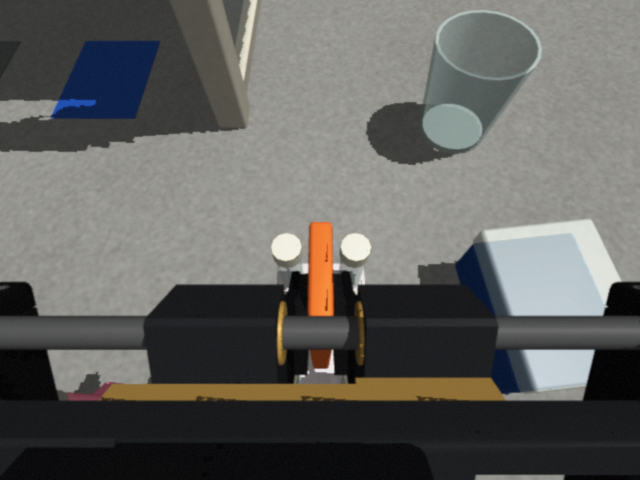

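Call:
step_arm(slide=[[8.9,1.4,8],[8.9,1.4,8],[8.9,1.4,8],[8.9,1.4,8],[8.9,1.4,8],[2.1,-18,2.5],[2.1,-18,2.5],[2.1,-18,2.5],[2.1,-18,2.5],[2.1,-18,2.5],[2.1,-18,2.5],[2.1,-18,2.5],[2.1,-18,2.5],[2.1,-18,2.5],[2.1,-18,2.5],[2.1,-18,2.5],[2.1,-18,2.5],[2.1,-18,2.5],[2.1,-18,2.5],[0,0,0]], twist=[0,0,0,0,0,0,0,0,0,0,0,0,0,0,0,0,0,0,0,0])

```text
time: 19.53
position: [0.5034, -0.0575, 0.1261]
tool_rot: [0.933, 0.053, 0.355, -0.034]
ft_force: [-0.3, -0.7, -5.0]
grip_width: 0.0097
```

```bash
python3 -c "
from h import *
o,M=st();print(o['grip_width'],tohood(o['position']))
print('up',M.T@[0,0,1],'hx',M.T@HX,'hy',M.T@HY)
c=shot('wrist','w11');lip(c);c=shot('side','s11');lip(c)
"
```

```text
t 19.5333 q [-0.619  0.638  2.33   2.205  0.615 -1.321] p [ 0.5034 -0.0575  0.1261] tilt 41.82 az 8.75 jawyz [ 0.123 -0.992 -0.026] F [-0.3 -0.7 -5. ]
0.00966024758038711 [-0.13182014 -0.08149583  0.12608219]
up [ 0.6662304  -0.02628285 -0.74528268] hx [0.7457309  0.02983342 0.66557898] hy [ 0.00474102 -0.99920928  0.03947587]
lip -0.21 -0.1 233 z pct [0.2547 0.2593 0.2633] top-ish 0.2595
lip -0.1 0.1 509 z pct [0.2546 0.2596 0.2637] top-ish 0.2601
lip 0.1 0.21 339 z pct [0.2549 0.2598 0.2637] top-ish 0.2602
```

View pics/w11.png

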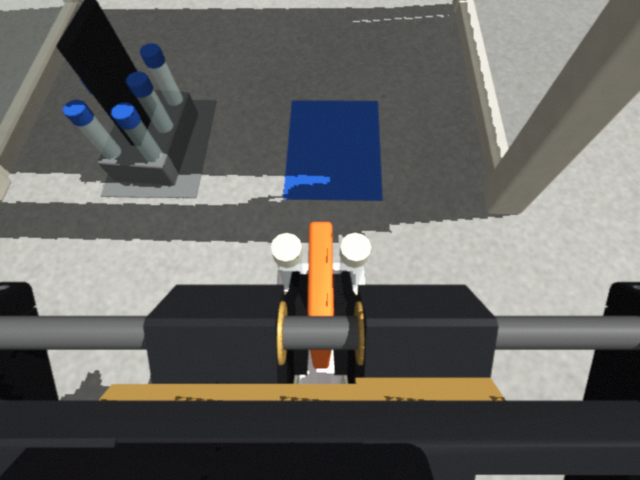

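View pics/s11.png

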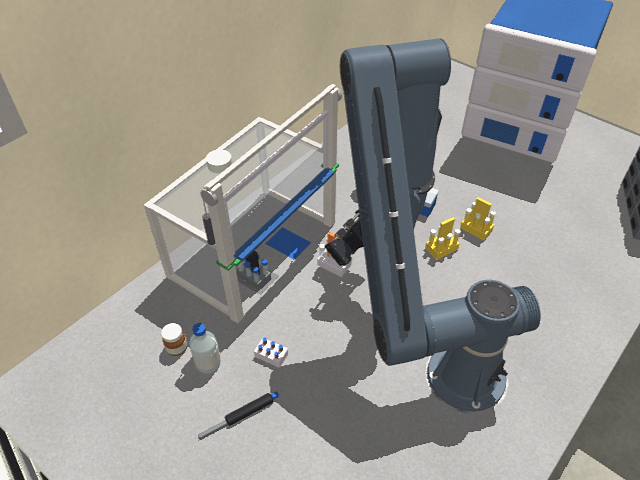

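Call:
step_arm(slide=[[10,0.8,8.9],[10,0.8,8.9],[10,0.8,8.9],[10,0.8,8.9],[10,0.8,8.9],[10,0.8,8.9],[10,0.8,8.9],[10,0.8,8.9],[0,0,0],[-4,0.1,4.4],[-4,0.1,4.4],[-3.3,0.1,3.7],[0,0,0],[0,0,0]], twist=[0,0,0,0,0,0,0,0,0,0,0,0,0,0])

```text
time: 20.8
position: [0.6115, -0.0558, 0.11]
tool_rot: [0.932, 0.05, 0.356, -0.032]
ft_force: [0.0, -0.1, -4.4]
grip_width: 0.0094
```

```bash
python3 -c "
from h import *
o,M=st();print(o['grip_width'],tohood(o['position']))
print('up',M.T@[0,0,1],'hx',M.T@HX,'hy',M.T@HY)
c=shot('side','s12');lip(c);cv2.imwrite('pics/s12z.png',cv2.resize(c['color'][130:310,200:420],None,fx=3.3,fy=3.3,interpolation=2))
"
```

```text
t 20.8 q [-0.458  0.683  2.069  2.112  0.457 -1.027] p [ 0.6115 -0.0558  0.11  ] tilt 41.95 az 8.26 jawyz [ 0.117 -0.993 -0.024] F [ 0.  -0.1 -4.4]
0.0094042323492774 [-0.02400613 -0.0899498   0.11001024]
up [ 0.66799284 -0.02401347 -0.74378015] hx [0.74416583 0.02379464 0.667571  ] hy [ 0.00166728 -0.99942842  0.03376466]
lip -0.21 -0.1 229 z pct [0.2543 0.2594 0.2634] top-ish 0.2598
lip -0.1 0.1 516 z pct [0.2545 0.2597 0.2633] top-ish 0.2603
lip 0.1 0.21 335 z pct [0.2543 0.2595 0.2633] top-ish 0.26
```

View pics/s12z.png

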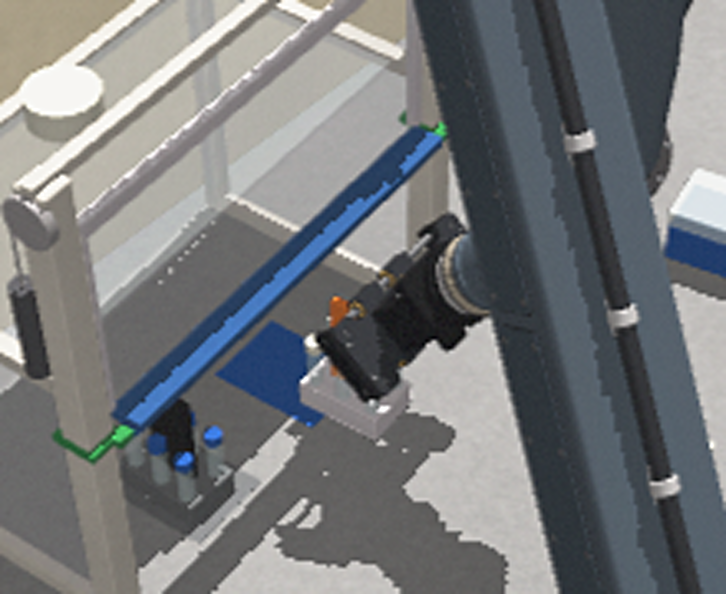

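Call:
step_arm(slide=[[0,-4,0],[0,0,0],[-1,0,1.1],[-0.7,0,0.7],[0,0,0]], twist=[0,0,0,0,0])

```text
time: 21.27
position: [0.6119, -0.0511, 0.1083]
tool_rot: [0.932, 0.051, 0.357, -0.032]
ft_force: [0.1, -0.1, -3.3]
grip_width: 0.0099
```

```bash
python3 -c "
from h import *
o,M=st();print(tohood(o['position']))"
```

```text
t 21.2667 q [-0.448  0.688  2.072  2.139  0.46  -1.048] p [ 0.6119 -0.0511  0.1083] tilt 42.05 az 8.28 jawyz [ 0.119 -0.993 -0.023] F [ 0.1 -0.1 -3.3]
[-0.02318744 -0.08525743  0.10831708]
```

Nearly down; lower 1 mm more, then open.

Call:
step_arm(slide=[[-0.8,0,0.9],[0,0,0]], twist=[0,0])

```text
time: 21.43
position: [0.6121, -0.051, 0.1077]
tool_rot: [0.932, 0.051, 0.358, -0.032]
ft_force: [-0.6, -0.6, 0.6]
grip_width: 0.0096
```

Call:
step_arm(slide=[[0,0,0],[0,0,0],[0,0,0],[0,0,0]], twist=[0,0,0,0], jaw=36)

```text
time: 21.77
position: [0.6125, -0.0513, 0.1076]
tool_rot: [0.932, 0.051, 0.358, -0.032]
ft_force: [-0.2, -0.7, -0.6]
grip_width: 0.0286
```

```bash
python3 -c "
from h import *
o,M=st();print(tohood(o['position']),o['grip_width'])
c=shot('wrist','w13')"
```

```text
t 21.7667 q [-0.448  0.69   2.071  2.145  0.462 -1.054] p [ 0.6125 -0.0513  0.1076] tilt 42.14 az 8.25 jawyz [ 0.118 -0.993 -0.023] F [-0.2 -0.7 -0.6]
[-0.02259544 -0.08555989  0.1076337 ] 0.028590877075576688
```

View pics/w13.png

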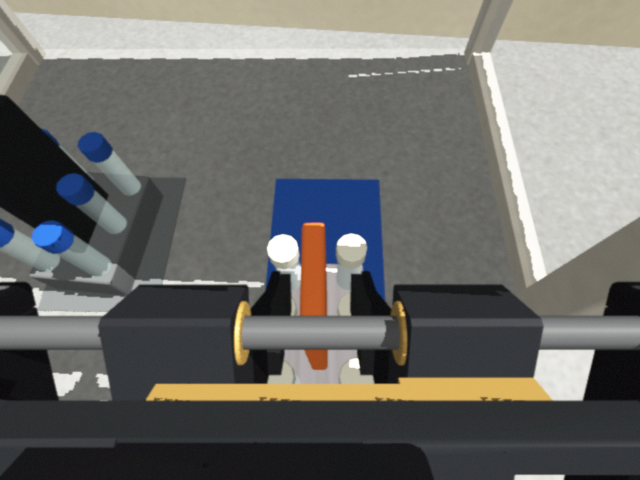

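Call:
step_arm(slide=[[0,0,-12],[0,0,-12],[0,0,-12],[0,0,-12],[0,0,-12],[0,0,-12],[0,0,-12],[0,0,-12],[0,0,-12],[0,0,0]], twist=[0,0,0,0,0,0,0,0,0,0])

```text
time: 22.65
position: [0.5397, -0.0616, 0.1887]
tool_rot: [0.932, 0.051, 0.358, -0.032]
ft_force: [-0.5, -0.0, 0.4]
grip_width: 0.036
```

```bash
python3 -c "
from h import *
o,M=st();print(tohood(o['position']),o['grip_width'])
c=shot('wrist','w14');P=pts(c);d=P-H;hx=d@HX;hy=d@HY;z=P[...,2]
hs=cv2.cvtColor(c['color'],cv2.COLOR_BGR2HSV);m=(cv2.inRange(hs,(5,150,60),(17,255,255))>0)&(abs(z-.13)<.006)
q=np.c_[hx[m],hy[m]]*1000; print('handle top hood',len(q),cv2.minAreaRect(q.astype(np.float32)),q.min(0),q.max(0))
m=(abs(z-.03)<.004)&(abs(hy+.085)<.05)&(abs(hx)<.12); q=np.c_[hx[m],hy[m]]*1000; print('base',len(q),cv2.minAreaRect(q.astype(np.float32)),np.percentile(q,[1,99],axis=0))
delta(hood(-.112,-.085,.024),M,o)
"
```

```text
t 22.65 q [-0.565  0.456  2.198  1.802  0.465 -0.79 ] p [ 0.5397 -0.0616  0.1887] tilt 42.14 az 8.19 jawyz [ 0.118 -0.993 -0.022] F [-0.5 -0.   0.4]
[-0.09603799 -0.08897731  0.18873158] 0.035993824800496975
handle top hood 879 ((-16.44968605041504, -82.56114196777344), (50.29684829711914, 9.279790878295898), 1.3233864307403564) [-41.53045969 -87.69781912] [  8.73296688 -77.42808093]
base 2118 ((-16.839576721191406, -82.70289611816406), (89.77571105957031, 59.97311019897461), 1.4186956882476807) [[ -61.62808455 -112.8450383 ]
 [  25.93580209  -53.42938085]]
tool mm [-122.3   -0.7  111.6] rows 3.9700453835569816
```

View pics/w14.png

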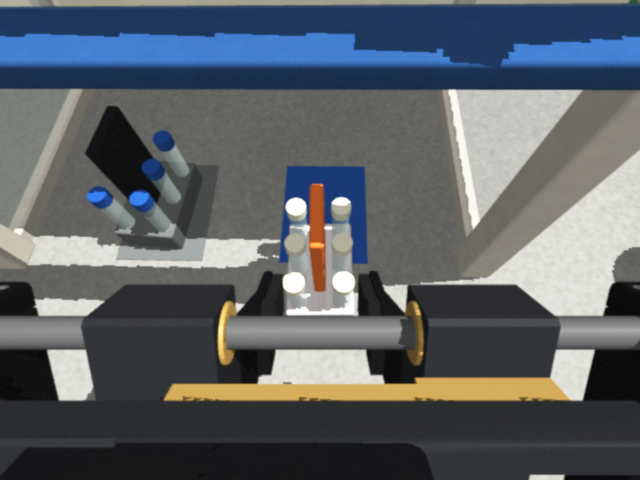

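Call:
step_arm(slide=[[-9.4,-0.2,8.6],[-9.4,-0.2,8.6],[-9.4,-0.2,8.6],[-9.4,-0.2,8.6],[-9.4,-0.2,8.6],[-9.4,-0.2,8.6],[-9.4,-0.2,8.6],[-9.4,-0.2,8.6],[-9.4,-0.2,8.6],[-9.4,-0.2,8.6],[-9.4,-0.2,8.6],[-9.4,-0.2,8.6],[0,0,0]], twist=[0,0,0,0,0,0,0,0,0,0,0,0,0])

```text
time: 23.78
position: [0.5249, -0.0576, 0.0323]
tool_rot: [0.933, 0.051, 0.356, -0.033]
ft_force: [0.6, 0.3, 1.0]
grip_width: 0.0357
```

```bash
python3 -c "
from h import *
o,M=st();print(tohood(o['position']),o['grip_width'])
delta(hood(-.084,-.083,.024),M,o)
print('up',M.T@[0,0,1],'hx',M.T@HX,'hy',M.T@HY)
"
```

```text
t 23.7833 q [-0.578  0.921  2.291  2.467  0.785 -1.6  ] p [ 0.5249 -0.0576  0.0323] tilt 41.86 az 8.34 jawyz [ 0.118 -0.993 -0.025] F [0.6 0.3 1. ]
[-0.11036286 -0.0836077   0.03226934] 0.03574079977248375
tool mm [14.1  0.2 23.7] rows 0.6627350657248244
up [ 0.66689598 -0.02455227 -0.74474622] hx [0.74514831 0.02456823 0.66644609] hy [ 0.00193433 -0.99939661  0.03467954]
```

Call:
step_arm(slide=[[4.7,0.1,7.9],[4.7,0.1,7.9],[4.7,0,7.9],[5,0.17,4.5],[5,0.17,4.5],[5,0.17,4.5],[5,0.17,4.5],[5,0.17,4.5],[5,0.17,4.5],[5,0.17,4.5],[5,0.17,4.5],[0,0,0]], twist=[0,0,0,0,0,0,0,0,0,0,0,0])

```text
time: 24.78
position: [0.6069, -0.0494, 0.0278]
tool_rot: [0.931, 0.052, 0.359, -0.032]
ft_force: [-0.7, -0.0, -0.2]
grip_width: 0.0362
```

```bash
cat >> h.py <<'E'
def carr(c,cx):
    P=pts(c);d=P-H;hx=d@HX;hy=d@HY;z=P[...,2]
    hs=cv2.cvtColor(c['color'],cv2.COLOR_BGR2HSV);m=(cv2.inRange(hs,(5,150,60),(17,255,255))>0)&(abs(z-.13)<.006)
    q=np.c_[hx[m],hy[m]]*1000
    if len(q)>5: print('handle top hood',len(q),cv2.minAreaRect(q.astype(np.float32)))
    m=(abs(z-.03)<.004)&(abs(hy+.085)<.05)&(abs(hx-cx)<.07); q=np.c_[hx[m],hy[m]]*1000
    if len(q)>5: print('base',len(q),cv2.minAreaRect(q.astype(np.float32)),np.percentile(q,[1,99],axis=0).round(1))
E
python3 -c "
from h import *
o,M=st();print(tohood(o['position']),o['grip_width'])
c=shot('wrist','w15');carr(c,.03)
print('up',M.T@[0,0,1],'hx',M.T@HX,'hy',M.T@HY)
"
```

```text
t 24.7833 q [-0.45   0.885  2.091  2.42   0.606 -1.376] p [ 0.6069 -0.0494  0.0278] tilt 42.24 az 8.23 jawyz [ 0.119 -0.993 -0.022] F [-0.7 -0.  -0.2]
[-0.02800961 -0.0830987   0.02782095] 0.03621611863097387
handle top hood 1329 ((18.45196533203125, -82.7570571899414), (17.205429077148438, 9.973311424255371), 1.64046311378479)
base 7067 ((24.197023391723633, -82.708740234375), (113.115966796875, 60.10642623901367), 1.07285475730896) [[ -24.9 -112. ]
 [  75.6  -54.7]]
up [ 0.67192724 -0.02173412 -0.74029819] hx [0.74060151 0.02621731 0.67143284] hy [ 0.00481563 -0.99941997  0.03371245]
```

View pics/w15.png

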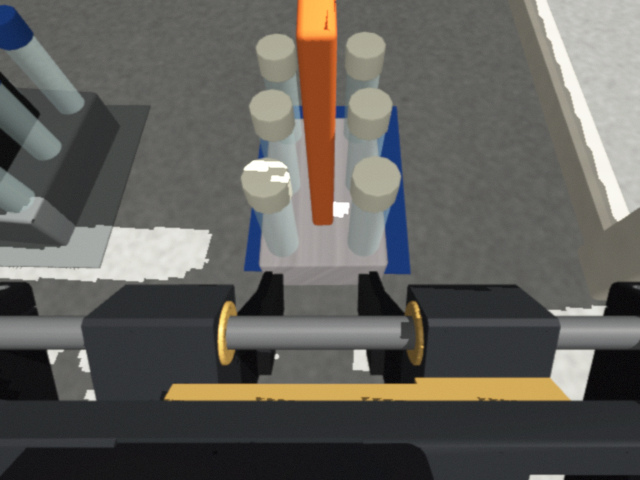

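Call:
step_arm(slide=[[3.3,0.1,3],[3.3,0.1,3],[3.3,0.1,3],[3.3,0.1,3],[3.3,0.1,3],[0,0,0],[-6,0,-5.4],[-6,0,-5.4],[-6,0,-5.4],[-6,0,-5.4],[-6,0,-5.4],[-6,0,-5.4],[-6,0,-5.4],[-6,0,-5.4],[-6,0,-5.4],[-6,0,-5.4]], twist=[0,0,0,0,0,0,0,0,0,0,0,0,0,0,0,0])

```text
time: 26.17
position: [0.5461, -0.0568, 0.0271]
tool_rot: [0.932, 0.051, 0.357, -0.032]
ft_force: [-0.1, -0.4, -0.0]
grip_width: 0.0361
```

Call:
step_arm(slide=[[0,0,-12],[0,0,-12],[0,0,-12],[0,0,-12],[4,0,-12],[4,0,-12],[4,0,-12],[4,0,-12],[4,0,-12],[6,0,-12],[6,0,-12],[6,0,-12],[6,0,-12],[6,0,-12],[6,0,-12],[6,0,-12],[6,0,-12],[6,0,-12],[0,0,0]], twist=[0,0,0,0,0,0,0,0,0,0,0,0,0,0,0,0,0,0,0])

```text
time: 27.75
position: [0.4578, -0.0721, 0.2394]
tool_rot: [0.931, 0.052, 0.359, -0.03]
ft_force: [-0.8, -0.3, 0.5]
grip_width: 0.036
```

```bash
python3 -c "
from h import *
o,M=st();print(tohood(o['position']),o['grip_width'])
c=shot('wrist','w16');carr(c,.058);lip(c)
P=pts(c);hs=cv2.cvtColor(c['color'],cv2.COLOR_BGR2HSV); g=cv2.inRange(hs,(45,90,40),(80,255,255))
nn,l,s,ce=cv2.connectedComponentsWithStats(g)
for i in range(1,nn):
    if s[i,4]>15: print(s[i],np.nanpercentile(P[l==i][:,2],[2,10,25,50,75,90,98]).round(4))
c=shot('side','s16');lip(c)
"
```

```text
t 27.75 q [-0.759  0.249  2.321  1.478  0.557 -0.613] p [ 0.4578 -0.0721  0.2394] tilt 42.24 az 8.01 jawyz [ 0.119 -0.993 -0.019] F [-0.8 -0.3  0.5]
[-0.17856519 -0.09177932  0.23939156] 0.03601916598484594
handle top hood 382 ((56.93942642211914, -82.46115112304688), (50.7652702331543, 9.052202224731445), 1.696682095527649)
base 1104 ((56.373260498046875, -82.33782196044922), (90.48689270019531, 59.51901626586914), 2.20806622505188) [[  11.4 -112. ]
 [  98.8  -53.7]]
lip -0.21 -0.1 8410 z pct [0.2548 0.2617 0.2625] top-ish 0.262
lip -0.1 0.1 14488 z pct [0.2548 0.2617 0.2625] top-ish 0.262
lip 0.1 0.21 100 z pct [0.2527 0.2616 0.2623] top-ish 0.2619
[ 531   11   76   45 1597] [0.2486 0.25   0.2525 0.2551 0.2557 0.2561 0.2566]
lip -0.21 -0.1 227 z pct [0.2545 0.2594 0.2632] top-ish 0.2598
lip -0.1 0.1 525 z pct [0.2545 0.2597 0.2638] top-ish 0.2601
lip 0.1 0.21 340 z pct [0.2549 0.2598 0.2634] top-ish 0.2601
```

View pics/w16.png

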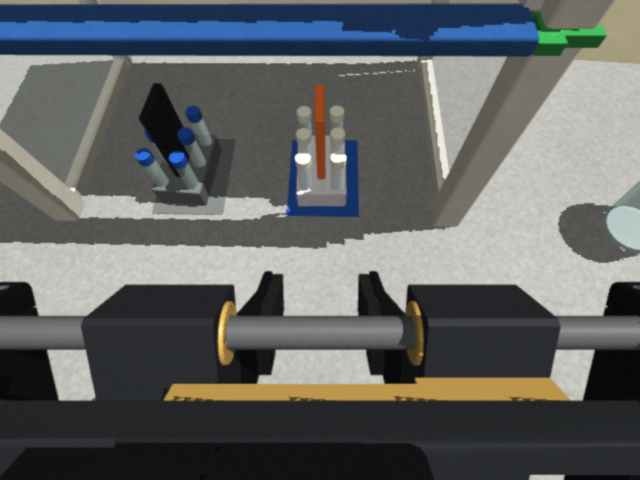

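View pics/s16.png

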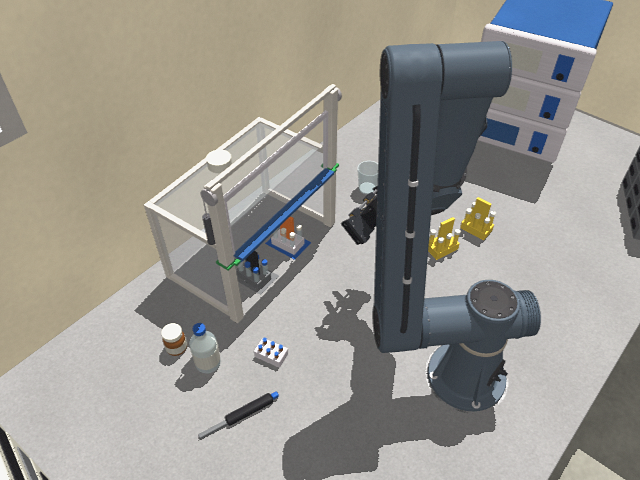

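```bash
python3 -c "
from h import *
print(robot.hand_in())"
```

```text
the job is handed in; nothing more can be done
None
```

The sash is raised to the mark and the orange-handled carrier is standing on the blue pad inside. I handed in at about 28 s of the 72 s allowed.

**How it was done:**
- **Tilting the gripper:** The moves only turn the tool about its own axis, so I tilted the gripper about 42° by pushing the arm to the limit of its reach.
- **Raising the sash:** The closed fingers pushed up under the blue lip.
- **Moving the carrier:** I gripped it by the handle and carried it in under the lip. I set it down partly inside, then pushed it the last 75 mm or so low on its base with two fingers.

**Last checks, with the gripper clear and touching nothing:**
- **Sash:** The underside of the lip measured about 0.250 m and the mid-height of the clips about 0.2515 m in the wrist camera. That leaves the lip roughly 1.6 mm low. I left that uncorrected, and the height did not change between the lift and the end.
- **Carrier:** It stands upright at hood position (56.5, −82.4) mm, against a pad centre of (58, −85) mm, so it is wholly on the pad. It is turned about 2° from square.
- **Other items:** In the last pictures the parked carrier is still on its grey pad. The other bench items look undisturbed by eye; I did not measure them.

**Disagreements:** The side camera's depth put the lip about 2 mm lower than the wrist camera did. I trusted the wrist camera because it showed the lip and clips in the same view with little noise. The tilt direction also drifted by about 3° during fast moves, which is why the carrier is slightly off square.

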